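# Move the pressure gauge to the next gas outlet

## Robot

A 6-joint arm with a two-finger parallel gripper is mounted at the origin on the work surface. World frame = base frame: x ahead of the robot, y to its left, z up, the work surface at z = 0. Lengths are in mm, angles in rad, forces in N, time in s.
With the tool pointing down it reaches from about 275 to 750 mm from the base axis. Payload 10.2 kg.
Tool frame: the origin (TCP) lies at the very end of the fingers, on their centre line; the grasp point (between the pads) lies 19 mm behind it; z points along the fingers, y is the line along which they close (so a half turn about z gives the same grasp; the last joint's range is limited). The gripper opens to 85 mm and grips with 20 to 120 N. Pads are 22 mm wide; open, the fingers measure 114 mm over their backs; the gripper's body (76 mm by 85 mm) begins 54 mm behind the grasp point. The pads swing forward as they close: fully open they stand 13 mm farther back than shut.
Start: joints at [1.044, 0.313, 1.498, -0, 1.331, -0.223], TCP at [157.066, 500.961, 231.294] pointing down, gripper open.
Joint ranges: [-2.94, 2.94], [-0.97, 2.17], [0.19, 2.56], [-1.23, 4.37], [0.02, 3.11], [-2.88, 2.88]. Speed limits (rad/s): [2.39, 2.39, 3.01, 3.14, 3.14, 3.14].

## Interface

Orientations are given as a unit quaternion [w, x, y, z].
In Python, from rig import * gives the robot as it stands. The module is installed in compiled form; this text tells all that it offers.
- The arm moves only by the shell command python3 -m crank 'ROWS' [FORCE]. ROWS is JSON, a list that holds one entry, the list of rows, each a list of 7 numbers: the shift along the tool's x, y, z in units of 25 mm (1.0 is 25 mm), then the turn, a rotation vector about the tool's x, y, z in units of 8 degrees (1.0 is 8 degrees), then the finger opening in mm, from 0 to 85.4. A call has exactly 8 rows; each row shifts and turns the commanded pose from where the row before left it, along the tool's axes as they then stand; what a row does not reach is not made up. A row lasts 1/10 s, in which the tool goes at most 50 mm and 8.59 degrees, less where a joint would pass 70% of its speed; a pose out of reach is approached as far as the arm can. A call is refused whole if a number of a shift passes 1 or a number of a turn 1, either way. A call with a gripper value outside its range is refused whole. The fingers move at their own pace and stop on an object; FORCE is the grip in N (left out, the last holds). Time passes only in rows, so rows that do not move let the fingers close, or fill a call up. It gives the time, the measured TCP pose, the force, the opening and the grip force at its end, in the units of the state.
- sense(): the state, without advancing time (a new reading comes with each control period).
- capture(name): name is "scene" or "top" or "wrist"; returns the picture (400x640x3 uint8, blue, green, red); there is no depth.
- camera_model(name): a dict with "fx", "fy", "cx", "cy" (pixels), "world_from_camera" (4x4, takes a point from camera to world coordinates); the wrist camera has in their place "T_tool_cam" (4x4, takes a point from camera to tool coordinates, whose origin is the TCP and whose axes are the flange's). Camera axes: x right, y up, looking along -z (the intrinsics and any distortion apply to the point x, -y, -z); pixel columns grow to the right and rows downward; lengths in mm; the calibration is good to about 2 mm. The wrist camera is an equidistant fisheye: a pixel r from the principal point sees the ray r / f radians off the axis. A picture is of the moment at which its call begins: read the wrist's pose just before it. camera_model takes no time and is no camera call.
- finish_job(): hands the job in; it is judged then, once.
The state is a dict: "time_s": time; "joints": joint angles; "dq": joint speeds; "tau": joint torques, N m; "eef_pos": TCP position; "ee_rot": TCP orientation; "force": force on the tool from outside, world axes, zero at the start; "wrist_torque": the same for the moment, N m; "grip_width": opening from 0.0 (shut) to 1.0 (fully open); "grip_force": force on a finger pad.
Only numpy, scipy, OpenCV 4.12 (cv2) and the standard library are available. Lean on these libraries where they do the work, as an engineer would, in place of code of your own. Each camera call takes 0.05 s, during which the arm holds its last target. There are 200 camera calls.

## Task

The pressure check at one bench gas outlet is done: press that outlet's release collar right down so that the gauge pops up, lift the gauge out, and push its probe straight down into the other, empty outlet until it locks and stays in when you let go. The empty socket can sit a little off the middle of its box, so feel for it, press firmly but never force the outlets, and leave the other things on the bench where they are.

Things in the scene. Friction and masses are not known exactly. Their poses are not given: they have to be found in the camera images.
- gauge: Pressure gauge on a push-in probe, 0.14-0.19 kg, upright, locked in outlet_used at the start. Origin on the probe's axis at the underside of the brass flange (25.6 mm across, 4 mm high, hexagon nut above it to 11 mm); z up the axis. Locked in an outlet the origin is 60 mm above the bench (58 if pressed down hard) and it will not pull out; popped up it is at 70 mm, loose, and lifts out.
- gauge_case (a point): Centre of the gauge case, 29 mm above the gauge's origin: black rubber-covered disc on edge, 40 mm in diameter, 26 mm thick, its axis along the gauge's x (dial towards -x), its top 49 mm above the origin. Grip it on its two flat faces, 26 mm apart along the gauge's x.
- gauge_tip (a point): Tip of the gauge's probe, 27 mm below the gauge's origin on its axis. The probe is a round steel rod 15 mm in diameter; the tip is 13.6 mm across and widens to 15 mm in 2 mm; a locking groove runs from 14.5 to 22 mm below the origin.
- outlet_used: Bench gas outlet that holds the gauge at the start: white box 110 x 110 mm screwed to the bench, aluminium top 50 mm above the bench, thin copper pipe out of its +x side; socket and release collar in the middle of the top, centred over the origin within 1 mm. Origin: centre of the box's underside, at bench height; z up.
- outlet_used_collar (a point): Middle of the flat top of outlet_used's knurled steel release collar: a ring 55 mm outside, 30 mm inside, top 64 mm above the bench. It slides 5 mm down against a spring (4 N to start, 10 N at its stop) and springs back. Held fully down it frees the gauge, which a spring pops up by about 10 mm; the gauge stays up, unlocked, when the collar is let go.
- outlet_free: Bench gas outlet of the same make, empty, the one to fill. Origin: centre of the box's underside; z up. Its socket and collar float sideways in the box as one (about 6 N moves them) and rest up to 4.5 mm off centre along each of the box's x and y; the measured poses do not show this: see or feel it. Pressing or pulling either outlet with over 40 N damages it.
- outlet_free_mouth (a point): Centre of the top of outlet_free as built (float not counted), 58 mm above the bench, the height of the socket's mouth: steel sleeve, bore 16.6 mm, outside 25.6 mm. The tip enters if within about 1.5 mm of its true centre, else it stands on the rim. With the gauge's origin below 70 mm a spring and two pawls resist (10 to 14 N to pass); the collar dips and jumps back as it locks.
- steel_bowl: small stainless bowl, 110 mm across, 35 mm high; origin at the centre of its underside. Bystander.
- vial: glass medicine vial, 26 mm across, 45 mm high, upright; origin at the centre of its underside. Bystander.
- tape_roll: roll of white tape lying flat, 52 mm across, 18 mm high; origin at the centre of its underside. Bystander.
- saline: clear plastic bottle, 64 mm across, 150 mm high, upright; origin at the centre of its underside. Bystander.
- spanner: small steel spanner, 140 mm long, lying flat; origin under the middle of its length. Bystander.
- swab_jar: glass jar, 72 mm across, 85 mm high; origin at the centre of its underside. Bystander.

How it is judged (in metres and radians):
On the way, in this order (a step that is already met when the one before it is completed fails the run):
1. the gauge is out of the first outlet (z of gauge in the frame of outlet_used above 0.092 m), for 0.1 s.
2. the gauge is locked in the other outlet (z of gauge in the frame of outlet_free between 0.055 and 0.063 m and horizontal distance between gauge and outlet_free below 0.012 m), for 0.2 s.
At the end, for the whole second after the job is handed in: The gauge stands upright (within 0.1 rad), at rest and let go in the outlet that was empty, locked: its origin within 12 mm sideways of the outlet's centre and 55 to 63 mm above the bench (unlocked it would stand at 70 mm) (all of step 2 and angle between gauge's own z axis and vertical below 0.1 rad and linear speed of gauge below 0.02 m/s); the robot touches nothing.
It fails at once if an outlet is pressed or pulled, by the gripper or through the gauge, with more than 40 N (contact force between any of gauge, the fingers and outlet_used above 40 N or contact force between any of gauge, the fingers and outlet_free above 40 N).
It fails at once if a bystander is moved by more than 20 mm (distance of any of steel_bowl, vial, tape_roll, saline, spanner, swab_jar from where it was at the start of the episode above 0.02 m).
It also fails if it takes over 64 s, if anything falls off the work surface, if the arm or the gripper's body presses on something with over 40 N, if the wrist force passes 120 N, or if a joint passes its speed limit or range.

## Working session

There is one attempt and no reset: what is moved stays moved. The work goes in short steps, Python scripts to look and compute and a shell command to move; the robot and the scene stay as the last step left them, time stands still between calls to the robot, and variables do not carry over. Pictures are saved under pics/ and viewed, at most 11 in all, crops included, and the job is handed in when it is done.

```bash
mkdir -p pics
python3 - <<'E'
from rig import *
import cv2,numpy as np
s=sense();print(s)
for n in("scene","top"):
    cv2.imwrite(f"pics/{n}.png",capture(n))
    m=camera_model(n);print(n,{k:np.round(v,3).tolist() if k!='x' else v for k,v in m.items()})
print(camera_model("wrist"))
cv2.imwrite("pics/w.png",capture("wrist"))
E
```

```text
{'time_s': 0.0, 'joints': array([ 1.04359660e+00,  3.13437437e-01,  1.49842291e+00,  1.63030161e-06,
        1.33098394e+00, -2.23398919e-01]), 'dq': array([ 0.00059245, -0.00032692,  0.0005141 , -0.00213385, -0.00065267,
        0.00092322]), 'tau': array([-3.25761603e-04, -4.12275946e+01, -2.59743977e+01, -2.27168334e-04,
        4.22979778e-03,  6.07803216e-06]), 'eef_pos': array([156.93606364, 500.73531798, 230.74683589]), 'ee_rot': array([-2.30129687e-04,  1.51317087e-01,  9.88485077e-01, -5.81966675e-04]), 'force': array([-0.44896145, -1.50727949, -0.30095093]), 'wrist_torque': array([-0.0231596 ,  0.03329961, -0.01302554]), 'grip_force': 0.0, 'grip_width': 0.9978920594126598}
scene {'fx': 374.367, 'fy': 374.367, 'cx': 318.832, 'cy': 200.436, 'world_from_camera': [[-0.797, -0.371, 0.476, 998.565], [0.604, -0.496, 0.624, 587.579], [0.004, 0.785, 0.62, 622.706], [0.0, 0.0, 0.0, 1.0]]}
top {'fx': 519.902, 'fy': 519.902, 'cx': 317.606, 'cy': 199.721, 'world_from_camera': [[0.018, 0.986, -0.166, 348.743], [-1.0, 0.017, -0.012, 17.636], [-0.009, 0.166, 0.986, 1410.281], [0.0, 0.0, 0.0, 1.0]]}
{'fx': 309.70691628693146, 'fy': 309.70691628693146, 'cx': 316.40340749113864, 'cy': 193.73253430396272, 'T_tool_cam': array([[ 8.87326536e-04,  9.46206201e-01,  3.23563036e-01,
         8.40465257e+01],
       [ 9.99999601e-01, -8.74222065e-04, -1.85842745e-04,
        -5.35087089e-01],
       [ 1.07020387e-04,  3.23563072e-01, -9.46206599e-01,
        -1.42638675e+02],
       [ 0.00000000e+00,  0.00000000e+00,  0.00000000e+00,
         1.00000000e+00]])}
```

View pics/scene.png

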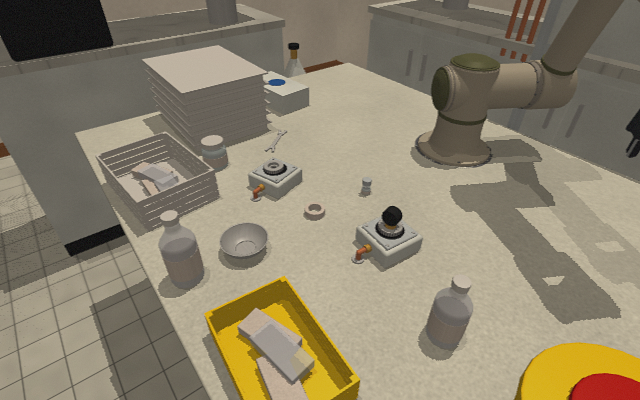

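View pics/top.png

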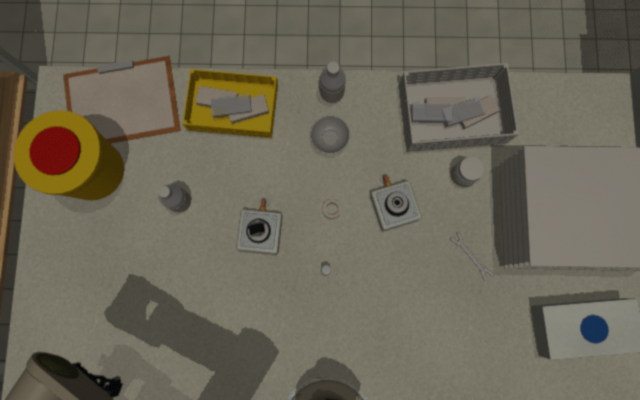

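The scene picture shows the gauge in the near outlet, case at about (391,214) with the box at (389,235). The empty outlet is at (275,172). In the top view the used outlet is at (259,231) with its pipe at (264,203), and the empty one is at (397,204) with its pipe at (387,180). The vial is at (325,269), tape at (331,209), bowl at (330,134).

```bash
cat > h.py <<'E'
from rig import *
import cv2,numpy as np
from scipy.spatial.transform import Rotation as R
def toolT(s):
    T=np.eye(4);q=s["ee_rot"];T[:3,:3]=R.from_quat([q[1],q[2],q[3],q[0]]).as_matrix();T[:3,3]=s["eef_pos"];return T
def ray(name,u,v,T=None):
    m=camera_model(name);a=np.array([(u-m["cx"])/m["fx"],(v-m["cy"])/m["fy"]])
    if name=="wrist":
        W=T@m["T_tool_cam"];r=np.hypot(*a);d=np.array([*(a/max(r,1e-9)*np.sin(r)),np.cos(r)])
    else: W=m["world_from_camera"];d=np.array([*a,1.])
    d=d*[1,-1,-1];return W[:3,3],W[:3,:3]@(d/np.linalg.norm(d))
def plane(o,d,z): return o+d*(z-o[2])/d[2]
def tri(rs):
    A=sum(np.eye(3)-np.outer(d,d) for o,d in rs);b=sum((np.eye(3)-np.outer(d,d))@o for o,d in rs)
    p=np.linalg.solve(A,b);return p,[np.linalg.norm(np.cross(p-o,d)) for o,d in rs]
def proj(name,P,T=None):
    m=camera_model(name);W=m["world_from_camera"] if name!="wrist" else T@m["T_tool_cam"]
    p=W[:3,:3].T@(np.array(P)-W[:3,3])*[1,-1,-1]
    if name=="wrist":
        t=np.arctan2(np.hypot(p[0],p[1]),p[2]);a=p[:2]/np.hypot(p[0],p[1])*t
    else:a=p[:2]/p[2]
    return a*m["fx"]+[m["cx"],m["cy"]]
E
python3 - <<'E'
from h import *
for n,t,sc in(("used collar",(259,230.5),(390,229)),("free collar",(397,203.5),(275,168)),("case",(257,228),(392,215))):
    print(n,tri([ray("top",*t),ray("scene",*sc)]),plane(*ray("top",*t),64))
# boxes in top
I=cv2.imread("pics/top.png")
g=cv2.cvtColor(I,cv2.COLOR_BGR2GRAY)
for n,c in(("used",(259,231)),("free",(397,205))):
    x,y=c;sub=g[y-30:y+31,x-30:x+31]
    m=(sub>170).astype(np.uint8);m=cv2.morphologyEx(m,cv2.MORPH_CLOSE,np.ones((3,3)))
    cs,_=cv2.findContours(m,cv2.RETR_EXTERNAL,2)
    k=max(cs,key=cv2.contourArea);r=cv2.minAreaRect(k);print(n,r[0][0]+x-30,r[0][1]+y-30,r[1:])
    P=[plane(*ray("top",a+x-30,b+y-30),50) for a,b in cv2.boxPoints(r)];print(np.round(P,1).tolist(),np.mean(P,0))
    pp={"used":(264,203),"free":(387,180)}[n];q=plane(*ray("top",*pp),30)-np.mean(P,0);print("pipe yaw",np.degrees(np.arctan2(q[1],q[0])))
for n,p,z in(("vial",(325,266),45),("tape",(331,209),18),("bowl",(330,134),35),("bottle",(167,190),150),("jar",(468,170),85),("spanner",(470,256),5)): print(n,plane(*ray("top",*p),z).round())
E
```

```text
used collar (array([492.6326244 , 187.38585908,  48.49060992]), [np.float64(1.3571056852597054), np.float64(1.3571056852596297)]) [491.84537889 184.41510711  64.        ]
free collar (array([ 570.46296446, -175.9508408 ,   52.12878294]), [np.float64(0.7835702177398362), np.float64(0.7835702177396092)]) [ 569.15447682 -174.74393292   64.        ]
case (array([494.29372928, 187.6061677 ,  91.11024595]), [np.float64(1.5532093885408762), np.float64(1.5532093885409055)]) [498.28998965 189.87263319  64.        ]Traceback (most recent call last):
  File "<stdin>", line 11, in <module>
ValueError: max() iterable argument is empty
```

View pics/w.png

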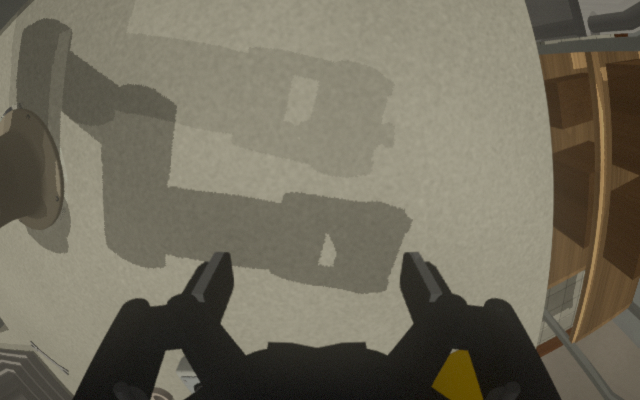

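The start wrist view shows only bare bench and the open fingers, with tips near (220,260) and (415,260). Triangulation puts the case at (494,188,91), against an expected height of 89. I'll move over it at the same height.

```bash
python3 -m crank '[[[-1,-0.5,0,0,0,0,85],[-1,-0.5,0,0,0,0,85],[-1,-0.5,0,0,0,0,85],[-1,-0.5,0,0,0,0,85],[-1,-0.5,0,0,0,0,85],[-1,-0.5,0,0,0,0,85],[-1,-0.5,0,0,0,0,85],[-1,-0.5,0,0,0,0,85]]]' 20
python3 -m crank '[[[-1,-0.5,0,0,0,0,85],[-1,-0.5,0,0,0,0,85],[-1,-0.5,0,0,0,0,85],[-1,-0.5,0,0,0,0,85],[-1,-0.5,0,0,0,0,85],[-1,-0.5,0,0,0,0,85],[-1,-0.5,0,0,0,0,85],[-0.6,-0.0,0,0,0,0,85]]]'
python3 - <<'E'
from h import *
s=sense();print(s["time_s"],s["eef_pos"],s["ee_rot"],s["dq"].max())
np.save("T1.npy",toolT(s));cv2.imwrite("pics/w1.png",capture("wrist"))
E
```

```text
time_s: 0.95
eef_pos: [318.6, 344.8, 231.1]
ee_rot: [-0.0, 0.151, 0.988, -0.0]
force: [0.0, 0.5, 0.6]
grip_width: 0.996
grip_force: 0.0
time_s: 1.75
eef_pos: [474.2, 203.7, 231.1]
ee_rot: [-0.0, 0.152, 0.988, -0.0]
force: [-1.1, 0.4, -0.1]
grip_width: 0.994
grip_force: 0.0
1.75 [474.1559563  203.67303834 231.05399835] [-1.62944119e-04  1.52248689e-01  9.88342169e-01 -2.59672752e-04] 0.25009500059633644
```

View pics/w1.png

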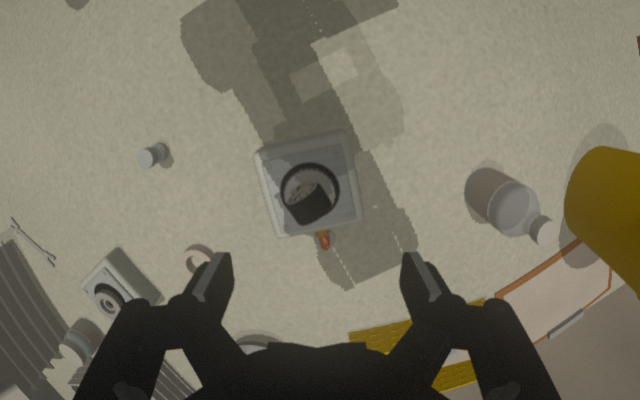

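The used outlet's box is at about (308,185) and its collar ring at (309,190). The case is the dark band at (308,205) with its dial towards image-up, and the free outlet is at (110,298).

Run:
```python
from h import *
I=cv2.imread("pics/w1.png");T=np.load("T1.npy")
c=I[120:250,240:375];cv2.imwrite("pics/w1c.png",cv2.resize(c,None,fx=4.4,fy=4.4,interpolation=cv2.INTER_CUBIC))
g=cv2.cvtColor(I,cv2.COLOR_BGR2GRAY)
for th in(35,50,65):
    m=(g<th).astype(np.uint8);m[:150]=0;m[235:]=0;m[:,:270]=0;m[:,350:]=0
    cs,_=cv2.findContours(m,cv2.RETR_EXTERNAL,2)
    for k in sorted(cs,key=cv2.contourArea)[-2:]: print(th,cv2.contourArea(k),cv2.boundingRect(k),cv2.minAreaRect(k))
```

```text
35 0.5 (330, 174, 2, 2) ((330.7500305175781, 174.25), (1.4142134189605713, 0.7071067094802856), 45.0)
35 0.5 (326, 170, 2, 2) ((326.75, 170.25001525878906), (1.4142134189605713, 0.7071067094802856), 45.0)
50 294.5 (281, 163, 58, 43) ((311.0201416015625, 181.8859100341797), (57.11745071411133, 37.88520431518555), 10.007979393005371)
50 862.0 (286, 184, 46, 40) ((310.2368469238281, 205.9686279296875), (28.790206909179688, 39.045719146728516), 55.885528564453125)
65 2640.5 (281, 162, 59, 63) ((309.55999755859375, 190.08001708984375), (56.80000305175781, 57.599998474121094), 53.13010025024414)
```

View pics/w1c.png

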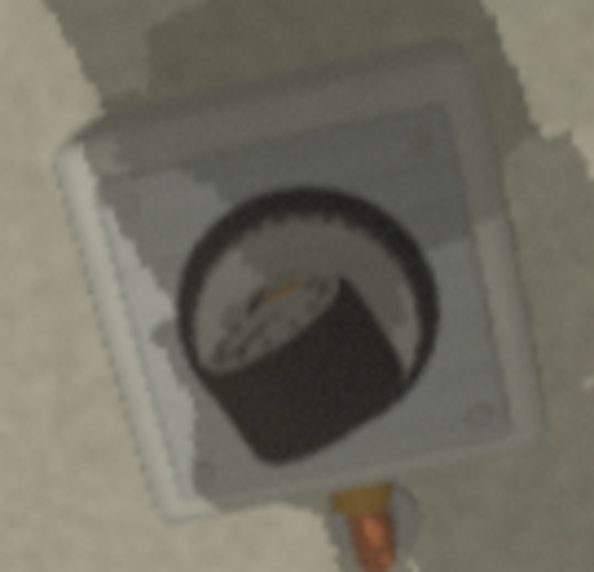

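The close-up shows the dial facing up-left. The case's side edges run from (200,373) to (263,461) and from (345,277) to (405,375). The knurled ring is centred near (308,312), and the box is tilted about 13° to the image.

Run:
```python
from h import *
T=np.load("T1.npy")
f=lambda x,y,z:plane(*ray("wrist",x/4.4+240,y/4.4+120,T),z)
C=[f(*p,89) for p in((200,373),(263,461),(345,277),(405,375))]
print(np.round(C,1),np.mean(C,0))
for a,b in((0,1),(2,3),(0,2),(1,3)):
    d=C[b]-C[a];print(np.linalg.norm(d),np.degrees(np.arctan2(d[1],d[0])))
# collar ring: extreme points of dark outer outline, top outer edge z=64..
K=[f(*p,62) for p in((178,312),(438,312),(308,185))];print("collar l/r/top",np.round(K,1),(K[0]+K[1])/2)
B=[f(*p,50) for p in((100,175),(445,103),(512,430),(170+20,498))];print("plate",np.round(B,1),np.mean(B,0))
for i in range(4):
    d=B[(i+1)%4]-B[i];print(np.linalg.norm(d),np.degrees(np.arctan2(d[1],d[0])))
print("tool yaw x",np.degrees(np.arctan2(T[1,0],T[0,0])))
```

```text
[[488.5 166.5  89. ]
 [513.2 173.2  89. ]
 [476.8 204.3  89. ]
 [502.7 210.3  89. ]] [495.29022664 188.55568361  89.        ]
25.62590094888162 14.987436376665649
26.578941281591913 13.023467216797242
39.493841140957024 107.20525181119059
38.557898672381846 105.86556723645643
collar l/r/top [[480.9 160.8  62. ]
 [499.8 220.8  62. ]
 [460.5 200.4  62. ]] [490.35593267 190.77126049  62.        ]
plate [[445.  151.5  50. ]
 [453.6 236.9  50. ]
 [540.7 230.   50. ]
 [534.1 143.6  50. ]] [493.34580893 190.49800418  50.        ]
85.8955016960128 84.30028992118532
87.42952326860254 -4.551190566656075
86.68754125162357 -94.36591015930406
89.43520493165099 174.93062510835944
tool yaw x 162.48546735776276
```

```bash
python3 -m crank '[[[0,0,0,0,0,0.9,85],[0,0,0,0,0,0.9,85],[0,0,0,0,0,0.9,85],[0,0,0,0,0,0.9,85],[0,0,0,0,0,0.9,85],[0,0,0,0,0,0.9,85],[0,0,0,0,0,0.9,85],[0,0,0,0,0,0.9,85]]]'
python3 -m crank '[[[-0.38,0.33,0.4,0,0,0,60],[-0.37,0.32,0.4,0,0,0,60],[0,0,0.4,0,0,0,60],[0,0,0,0,0,0,60],[0,0,0,0,0,0,60],[0,0,0,0,0,0,60],[0,0,0,0,0,0,60],[0,0,0,0,0,0,60]]]'
python3 - <<'E'
from h import *
s=sense();T=toolT(s);print(s["joints"],s["eef_pos"],np.degrees(np.arctan2(T[1,0],T[0,0])))
np.save("T2.npy",T);I=capture("wrist");cv2.imwrite("pics/w2.png",I)
p=proj("wrist",(495.3,189,75),T);print(p);x,y=int(p[0])-75,int(p[1])-65
print(x,y);cv2.imwrite("pics/w2c.png",cv2.resize(I[max(y,0):y+130,x:x+150],None,fx=4,fy=4,interpolation=cv2.INTER_CUBIC))
E
```

```text
time_s: 2.6
eef_pos: [472.6, 205.7, 231.1]
ee_rot: [-0.0, 0.611, 0.792, -0.0]
force: [-0.1, 0.4, 0.2]
grip_width: 0.999
grip_force: 0.0
time_s: 3.4
eef_pos: [493.7, 191.6, 201.6]
ee_rot: [0.0, 0.609, 0.793, 0.0]
force: [-0.2, 0.3, -0.1]
grip_width: 0.702
grip_force: 0.0
[ 1.48791051e-01  3.47006424e-01  1.53029361e+00 -3.47413170e-05
  1.26366476e+00 -1.13260022e-01] [493.68252523 191.59326194 201.620497  ] 105.01501985343072
[318.13321204 187.61688704]
243 122
```

View pics/w2c.png

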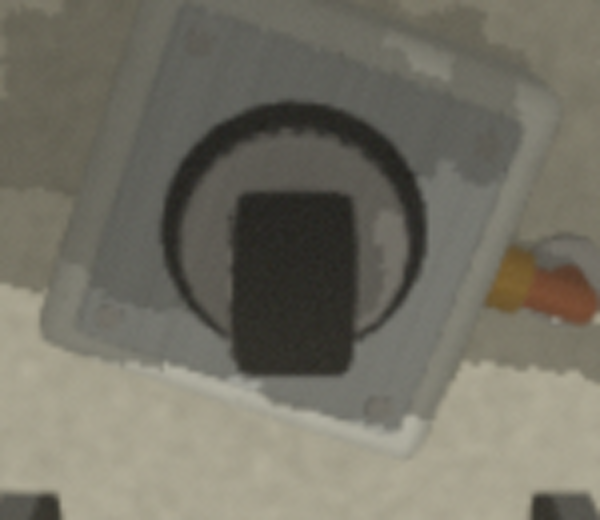

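The case stands upright in the crop, so the tool yaw is right. Its edges are at x=232 and 355 and y=192 to 375. The ring is centred near (294,232), and the fingertips at 60 and 530 sit symmetrically about it.

Run:
```python
from h import *
T=np.load("T2.npy");T1=np.load("T1.npy")
f=lambda x,y:ray("wrist",x/4+243,y/4+122,T)
L=lambda P:(np.linalg.inv(T)@np.array([*P,1]))[:3].round(1)
for z in(85,95):print(z,[L(plane(*f(*p),z)) for p in((232,285),(355,285),(293,192),(293,375))])
print("collar",[L(plane(*f(*p),62)) for p in((162,228),(427,228),(296,100))])
# triangulate collar outer centre (ring) from two wrist views, and case centre
print(tri([f(294.5,229),ray("wrist",308/4.4+240,312/4.4+120,T1)]))
print(tri([f(294,285),ray("wrist",303/4.4+240,371/4.4+120,T1)]))
print("exp case in tool",L((495.3,189,89)))
```

```text
85 [array([ -4.9, -14.4, 116.6]), array([ -4.9,  12.8, 116.6]), array([ 16.3,  -0.9, 116.6]), array([-26.5,  -0.9, 116.6])]
95 [array([ -1.5, -13.9, 106.6]), array([ -1.5,  12.3, 106.6]), array([ 18.9,  -0.9, 106.6]), array([-22.3,  -0.9, 106.6])]
collar [array([  1.5, -32.1, 139.6]), array([  1.6,  31. , 139.6]), array([ 32.3,  -0.3, 139.6])]
(array([493.91958777, 189.44256779,  51.86550481]), [np.float64(0.44188147683853485), np.float64(0.4418814768385074)])
(array([493.82168811, 189.13122766,  93.3769528 ]), [np.float64(0.31840641192155933), np.float64(0.31840641192155517)])
exp case in tool [ -2.9   0.8 112.6]
```

```bash
python3 -m crank '[[[-0.1,-0.03,0,0,0,0,36],[0,0,0.2,0,0,0,36],[0,0,0.6,0,0,0,36],[0,0,0.8,0,0,0,36],[0,0,0.9,0,0,0,36],[0,0,0.8,0,0,0,36],[0,0,0.6,0,0,0,36],[0,0,0.4,0,0,0,36]]]'
python3 -m crank '[[[0,0,0.3,0,0,0,36],[0,0,0.2,0,0,0,36],[0,0,0.1,0,0,0,36],[0,0,0.1,0,0,0,36],[0,0,0.1,0,0,0,36],[0,0,0,0,0,0,36],[0,0,0,0,0,0,36],[0,0,0,0,0,0,36]]]'
```

```text
time_s: 4.25
eef_pos: [493.1, 188.7, 92.4]
ee_rot: [-0.001, 0.609, 0.793, -0.001]
force: [-0.3, 0.0, 1.1]
grip_width: 0.421
grip_force: 0.0
time_s: 5.05
eef_pos: [493.7, 188.9, 74.0]
ee_rot: [0.0, 0.609, 0.793, 0.0]
force: [0.1, -0.4, -0.2]
grip_width: 0.42
grip_force: 0.0
```

```bash
python3 -m crank '[[[0,0,0.1,0,0,0,36],[0,0,0.1,0,0,0,36],[0,0,0.1,0,0,0,36],[0,0,0.1,0,0,0,36],[0,0,0.08,0,0,0,36],[0,0,0,0,0,0,36],[0,0,0,0,0,0,36],[0,0,0,0,0,0,36]]]'
python3 -m crank '[[[0,0,0.04,0,0,0,36],[0,0,0.04,0,0,0,36],[0,0,0.04,0,0,0,36],[0,0,0,0,0,0,36],[0,0,0,0,0,0,36],[0,0,0,0,0,0,36],[0,0,0,0,0,0,36],[0,0,0,0,0,0,36]]]'
```

```text
time_s: 5.85
eef_pos: [493.6, 188.9, 62.0]
ee_rot: [0.0, 0.609, 0.793, 0.0]
force: [-2.2, -0.3, 3.8]
grip_width: 0.422
grip_force: 2.1
time_s: 6.65
eef_pos: [493.6, 188.9, 59.2]
ee_rot: [0.0, 0.609, 0.793, 0.0]
force: [-2.6, -0.9, 7.8]
grip_width: 0.423
grip_force: 4.0
```

```bash
python3 -m crank '[[[0,0,0.04,0,0,0,36],[0,0,0.04,0,0,0,36],[0,0,0.02,0,0,0,36],[0,0,0,0,0,0,36],[0,0,0,0,0,0,36],[0,0,0,0,0,0,36],[0,0,0,0,0,0,36],[0,0,0,0,0,0,36]]]'
python3 - <<'E'
from h import *
I=capture("wrist");cv2.imwrite("pics/w3.png",I[120:340,160:480])
E
```

```text
time_s: 7.45
eef_pos: [493.8, 188.9, 57.7]
ee_rot: [0.0, 0.609, 0.793, 0.0]
force: [-6.1, -1.0, 17.8]
grip_width: 0.424
grip_force: 8.9
```

View pics/w3.png

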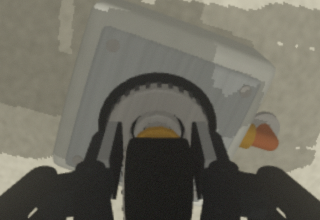

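The picture shows both fingertips on the ring either side of the case, with the brass nut visible at (158,133). The force reached 17.8 N, so the collar is at its stop. I'll go up and grip.

```bash
python3 -m crank '[[[0,0,-0.2,0,0,0,36],[0,0,-0.3,0,0,0,36],[0,0,-0.3,0,0,0,36],[0,0,-0.1,0,0,0,36],[0,0,0,0,0,0,20],[0,0,0,0,0,0,20],[0,0,0,0,0,0,20],[0,0,0,0,0,0,20]]]' 50
python3 -m crank '[[[0,0,-0.1,0,0,0,20],[0,0,-0.1,0,0,0,20],[0,0,0,0,0,0,20],[0,0,0,0,0,0,20],[0,0,0,0,0,0,20],[0,0,0,0,0,0,20],[0,0,0,0,0,0,20],[0,0,0,0,0,0,20]]]'
```

```text
time_s: 8.3
eef_pos: [493.8, 188.9, 78.8]
ee_rot: [0.0, 0.609, 0.793, 0.0]
force: [1.3, 0.6, 1.8]
grip_width: 0.296
grip_force: 50.1
time_s: 9.1
eef_pos: [493.6, 188.9, 83.8]
ee_rot: [-0.0, 0.609, 0.793, -0.0]
force: [0.1, 0.6, -2.0]
grip_width: 0.298
grip_force: 49.7
```

The collar release worked: the reading is 2 N of gauge weight and a 25.4 mm grip. I'll lift and carry it past the empty outlet, so the camera sees its socket clear of the gauge.

```bash
python3 -m crank '[[[0,0,-0.4,0,0,0,20],[0,0,-0.8,0,0,0,20],[0,0,-1,0,0,0,20],[0,0,-1,0,0,0,20],[-0.4,0,-1,0,0,0,20],[-0.8,0,-0.5,0,0,0,20],[-1,0,0,0,0,0,20],[-1,0,0,0,0,0,20]]]'
python3 -m crank '[[[-1,-0.1,0,0,0,0,20],[-1,-0.1,0,0,0,0,20],[-1,-0.1,0,0,0,0,20],[-1,-0.1,0,0,0,0,20],[-1,-0.1,0,0,0,0,20],[-1,-0.1,0,0,0,0,20],[-1,-0.1,0,0,0,0,20],[-1,-0.1,0,0,0,0,20]]]'
python3 -m crank '[[[-1,0,0,0,0,0,20],[-1,0,0,0,0,0,20],[-1,0,0,0,0,0,20],[-1,0,0,0,0,0,20],[-0.7,0,0,0,0,0,20],[-0.4,0,0,0,0,0,20],[0,0,0,0,0,0,20],[0,0,0,0,0,0,20]]]'
python3 - <<'E'
from h import *
s=sense();T=toolT(s);print(s["eef_pos"],np.degrees(np.arctan2(T[1,0],T[0,0])),T[:3,2])
np.save("T4.npy",T);I=capture("wrist");cv2.imwrite("pics/w4.png",I)
print(proj("wrist",(570,-175,58),T))
E
```

```text
time_s: 9.9
eef_pos: [514.5, 110.9, 202.6]
ee_rot: [0.001, 0.609, 0.793, 0.001]
force: [-0.7, 1.0, -2.6]
grip_width: 0.296
grip_force: 49.6
time_s: 10.7
eef_pos: [546.8, -87.8, 202.1]
ee_rot: [0.0, 0.609, 0.793, 0.0]
force: [-0.8, -0.1, -2.1]
grip_width: 0.294
grip_force: 49.6
time_s: 11.5
eef_pos: [579.6, -209.2, 201.5]
ee_rot: [-0.0, 0.609, 0.793, 0.0]
force: [0.8, -0.5, -2.0]
grip_width: 0.301
grip_force: 49.6
[ 579.60265581 -209.24664899  201.53521652] 105.01483189693403 [-3.29051882e-05  2.68406341e-04 -9.99999963e-01]
[316.83443906 142.87772742]
```

View pics/w4.png

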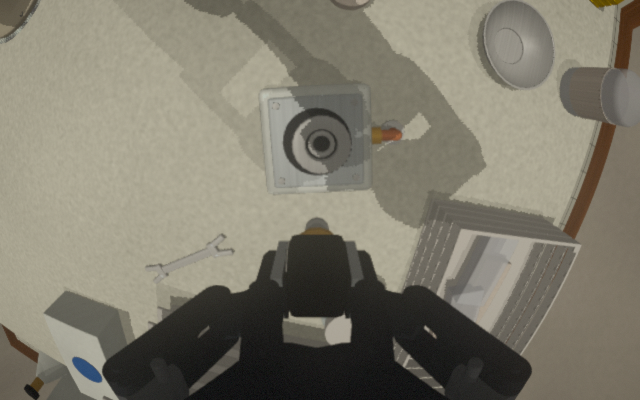

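The empty outlet's socket is at (321,144), clearly off the middle of its box (about 318,138), with the ring at (319,141). The probe tip in hand is at (317,225).

Run:
```python
from h import *
I=cv2.imread("pics/w4.png");g=cv2.cvtColor(I,cv2.COLOR_BGR2GRAY)
cv2.imwrite("pics/w4c.png",cv2.resize(I[80:245,255:385],None,fx=3.6,fy=3.6,interpolation=cv2.INTER_CUBIC))
G=cv2.resize(g[125:165,300:342],None,fx=4,fy=4,interpolation=cv2.INTER_CUBIC)
for th in(45,55,65,75,85):
    cs,_=cv2.findContours((G<th).astype(np.uint8),cv2.RETR_LIST,cv2.CHAIN_APPROX_NONE)
    for k in cs:
        if cv2.contourArea(k)>400 and len(k)>5:
            e=cv2.fitEllipse(k);print(th,cv2.contourArea(k),np.round([(e[0][0]+.5)/4+299.5,(e[0][1]+.5)/4+124.5,e[1][0]/4,e[1][1]/4],2))
```

```text
55 2716.5 [321.16 143.18  14.15  15.3 ]
65 3115.5 [321.07 143.25  15.14  16.39]
65 508.0 [323.52 143.74  30.15  34.74]
65 922.5 [318.58 143.59  29.85  34.66]
75 3473.0 [321.05 143.29  16.01  17.28]
75 9209.5 [320.71 143.7   26.67  27.54]
75 12049.5 [321.18 143.77  30.17  31.8 ]
85 3906.5 [321.07 143.34  17.01  18.31]
85 8659.5 [320.63 143.76  25.7   26.87]
85 12941.0 [321.34 143.9   31.37  32.84]
```

View pics/w4c.png

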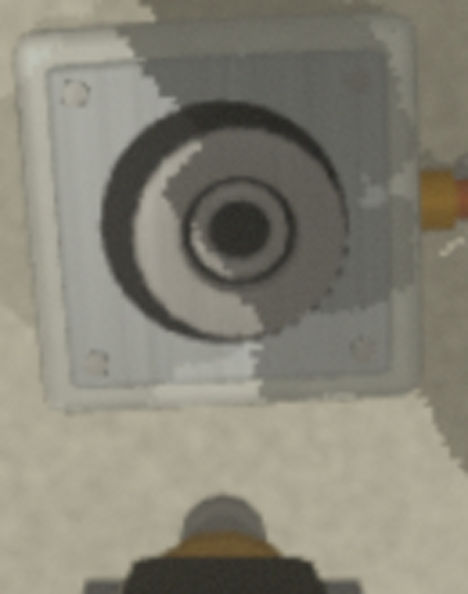

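The crop gives the bore at (239,228), sleeve-ring centre (239,229), and the tip's silver end spanning x=183–265 with its top at y=493.

Run:
```python
from h import *
T=np.load("T4.npy");Ti=np.linalg.inv(T)
L=lambda P:(Ti@np.array([*P,1]))[:3].round(2)
for zt in(33,36,39):
    z=T[2,3]-zt
    print(zt,[L(plane(*ray("wrist",x/3.6+255-.4,y/3.6+80-.4,T),z)) for x,y in((183,530),(265,530),(224,493))])
for c,z in(((321.1,143.3),58),((320.8,143.7),58)):
    P=plane(*ray("wrist",*c,T),z);print(P,L(P))
B=[plane(*ray("wrist",x/3.6+255,y/3.6+80,T),50) for x,y in((50,68),(385,52),(400,365),(68,385))]
print(np.round(B,1).tolist(),np.mean(B,0), L(np.mean(B,0)))
```

```text
33 [array([ 1.37, -7.58, 33.  ]), array([ 1.39,  6.66, 33.  ]), array([ 8.38, -0.47, 33.  ])]
36 [array([-3.0e-02, -7.7e+00,  3.6e+01]), array([-1.00e-02,  6.78e+00,  3.60e+01]), array([ 7.1 , -0.47, 36.  ])]
39 [array([-1.43, -7.81, 39.  ]), array([-1.41,  6.91, 39.  ]), array([ 5.82, -0.46, 39.  ])]
[ 573.94641237 -174.34909499   58.        ] [ 35.13   3.57 143.54]
[ 573.77618648 -174.7891477    58.        ] [ 34.75   3.29 143.54]
[[515.6, -146.6, 50.0], [599.0, -119.8, 50.0], [627.9, -200.6, 50.0], [540.3, -230.3, 50.0]] [ 570.7087733  -174.31845486   50.        ] [ 36.     0.45 151.54]
```

```bash
python3 -m crank '[[[0.7,0.08,0,0,0,0,20],[0.69,0.08,0.3,0,0,0,20],[0,0,0.7,0,0,0,20],[0,0,0.9,0,0,0,20],[0,0,0.9,0,0,0,20],[0,0,0.7,0,0,0,20],[0,0,0.4,0,0,0,20],[0,0,0,0,0,0,20]]]'
python3 -m crank '[[[0,0,0.02,0,0,0,20],[0,0,0,0,0,0,20],[0,0,0,0,0,0,20],[0,0,0,0,0,0,20],[0,0,0,0,0,0,20],[0,0,0,0,0,0,20],[0,0,0,0,0,0,20],[0,0,0,0,0,0,20]]]'
python3 - <<'E'
from h import *
s=sense();T=toolT(s);print(s["eef_pos"],s["force"])
np.save("T5.npy",T);I=capture("wrist");cv2.imwrite("pics/w5.png",I)
cv2.imwrite("pics/w5c.png",cv2.resize(I[110:270,230:410],None,fx=3.6,fy=3.6,interpolation=cv2.INTER_CUBIC))
E
```

```text
time_s: 12.35
eef_pos: [574.0, -174.1, 103.0]
ee_rot: [-0.001, 0.608, 0.794, -0.0]
force: [0.2, -0.4, -0.8]
grip_width: 0.296
grip_force: 49.6
time_s: 13.15
eef_pos: [574.6, -175.3, 103.3]
ee_rot: [-0.0, 0.609, 0.793, -0.0]
force: [0.3, -0.3, -0.8]
grip_width: 0.299
grip_force: 49.6
[ 574.55824994 -175.33444345  103.28265499] [ 0.28479249 -0.30195227 -0.76820388]
```

View pics/w5c.png

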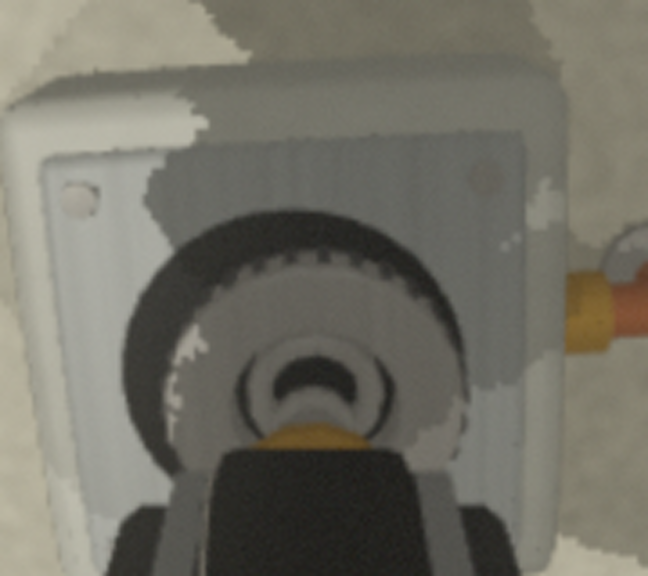

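The bore (x 272–357, top edge y≈355) and the probe tip (centre x≈313, top y≈388) are lined up sideways.

Run:
```python
from h import *
T=np.load("T5.npy");Ti=np.linalg.inv(T)
L=lambda P:(Ti@np.array([*P,1]))[:3].round(2)
f=lambda x,y,z:L(plane(*ray("wrist",x/3.6+230-.4,y/3.6+110-.4,T),z))
print("bore top",f(315,355,58),"sides",f(272,390,58),f(357,390,58))
print("sleeve outer top",f(315,338,58),f(247,390,58),f(383,390,58))
for z in(65.5,67.5):print("tip",f(313,388,z))
print("collar",f(168,395,64),f(466,395,64),f(315,250,64))
```

```text
bore top [ 9.05 -0.28 45.28] sides [ 2.12 -8.16 45.28] [ 2.14  7.44 45.28]
sleeve outer top [12.34 -0.29 45.28] [  2.11 -12.76  45.28] [ 2.13 12.22 45.28]
tip [ 5.77 -0.64 37.78]
tip [ 6.63 -0.64 35.78]
collar [  3.63 -26.59  39.28] [ 3.68 26.76 39.28] [30.58 -0.33 39.28]
```

```bash
python3 -m crank '[[[0.01,0.01,0.1,0,0,0,20],[0,0,0.1,0,0,0,20],[0,0,0.1,0,0,0,20],[0,0,0.08,0,0,0,20],[0,0,0.04,0,0,0,20],[0,0,0.03,0,0,0,20],[0,0,0,0,0,0,20],[0,0,0,0,0,0,20]]]'
```

```text
time_s: 14.0
eef_pos: [574.8, -175.1, 92.1]
ee_rot: [0.0, 0.609, 0.793, 0.0]
force: [0.1, -0.7, -1.6]
grip_width: 0.298
grip_force: 49.6
```

```bash
python3 -m crank '[[[0,0,0.03,0,0,0,20],[0,0,0.03,0,0,0,20],[0,0,0.03,0,0,0,20],[0,0,0.02,0,0,0,20],[0,0,0.02,0,0,0,20],[0,0,0,0,0,0,20],[0,0,0,0,0,0,20],[0,0,0,0,0,0,20]]]'
```

```text
time_s: 14.8
eef_pos: [574.8, -175.0, 88.8]
ee_rot: [0.0, 0.609, 0.793, -0.0]
force: [0.5, -0.2, -1.5]
grip_width: 0.294
grip_force: 49.6
```

The tip is 5 mm below the mouth with no force, so it has entered. I'll go on.

```bash
python3 -m crank '[[[0,0,0.05,0,0,0,20],[0,0,0.05,0,0,0,20],[0,0,0.05,0,0,0,20],[0,0,0.05,0,0,0,20],[0,0,0.05,0,0,0,20],[0,0,0.05,0,0,0,20],[0,0,0,0,0,0,20],[0,0,0,0,0,0,20]]]'
python3 -m crank '[[[0,0,0.04,0,0,0,20],[0,0,0.04,0,0,0,20],[0,0,0.04,0,0,0,20],[0,0,0.04,0,0,0,20],[0,0,0,0,0,0,20],[0,0,0,0,0,0,20],[0,0,0,0,0,0,20],[0,0,0,0,0,0,20]]]'
```

```text
time_s: 15.6
eef_pos: [574.7, -175.0, 81.3]
ee_rot: [0.0, 0.609, 0.793, -0.0]
force: [0.4, -0.2, -2.3]
grip_width: 0.296
grip_force: 49.6
time_s: 16.4
eef_pos: [574.9, -175.1, 77.6]
ee_rot: [0.0, 0.609, 0.793, 0.0]
force: [-0.8, 0.7, 5.0]
grip_width: 0.299
grip_force: 50.5
```

```bash
python3 -m crank '[[[0,0,0.04,0,0,0,20],[0,0,0.04,0,0,0,20],[0,0,0.04,0,0,0,20],[0,0,0.04,0,0,0,20],[0,0,0,0,0,0,20],[0,0,0,0,0,0,20],[0,0,0,0,0,0,20],[0,0,0,0,0,0,20]]]'
python3 -m crank '[[[0,0,0.04,0,0,0,20],[0,0,0.04,0,0,0,20],[0,0,0.02,0,0,0,20],[0,0,0,0,0,0,20],[0,0,0,0,0,0,20],[0,0,0,0,0,0,20],[0,0,0,0,0,0,20],[0,0,0,0,0,0,20]]]'
```

```text
time_s: 17.2
eef_pos: [574.9, -175.1, 73.4]
ee_rot: [0.0, 0.609, 0.793, 0.0]
force: [0.4, -0.7, 3.6]
grip_width: 0.295
grip_force: 50.2
time_s: 18.0
eef_pos: [574.9, -175.1, 71.0]
ee_rot: [0.0, 0.609, 0.793, 0.0]
force: [1.4, -0.3, 5.7]
grip_width: 0.295
grip_force: 50.5
```

```bash
python3 -m crank '[[[0,0,0.04,0,0,0,20],[0,0,0.04,0,0,0,20],[0,0,0,0,0,0,20],[0,0,0,0,0,0,20],[0,0,0,0,0,0,20],[0,0,0,0,0,0,20],[0,0,0,0,0,0,20],[0,0,0,0,0,0,20]]]'
python3 -m crank '[[[0,0,0.04,0,0,0,20],[0,0,0.02,0,0,0,20],[0,0,0,0,0,0,20],[0,0,0,0,0,0,20],[0,0,0,0,0,0,20],[0,0,0,0,0,0,20],[0,0,0,0,0,0,20],[0,0,0,0,0,0,20]]]'
```

```text
time_s: 18.8
eef_pos: [574.9, -175.1, 69.0]
ee_rot: [0.0, 0.609, 0.793, 0.0]
force: [0.2, -0.5, 5.6]
grip_width: 0.296
grip_force: 50.4
time_s: 19.6
eef_pos: [575.0, -175.1, 67.8]
ee_rot: [0.0, 0.609, 0.793, 0.0]
force: [0.8, 0.0, 7.5]
grip_width: 0.296
grip_force: 51.1
```

```bash
python3 -m crank '[[[0,0,0.02,0,0,0,20],[0,0,0.02,0,0,0,20],[0,0,0,0,0,0,20],[0,0,0,0,0,0,20],[0,0,0,0,0,0,20],[0,0,0,0,0,0,20],[0,0,0,0,0,0,20],[0,0,0,0,0,0,20]]]'
```

```text
time_s: 20.4
eef_pos: [575.2, -175.2, 67.7]
ee_rot: [0.001, 0.609, 0.793, 0.0]
force: [-2.5, 0.3, 14.8]
grip_width: 0.293
grip_force: 52.0
```

```bash
python3 -m crank '[[[0,0,0.02,0,0,0,20],[0,0,0.01,0,0,0,20],[0,0,0,0,0,0,20],[0,0,0,0,0,0,20],[0,0,0,0,0,0,20],[0,0,0,0,0,0,20],[0,0,0,0,0,0,20],[0,0,0,0,0,0,20]]]'
python3 -m crank '[[[0,0,-0.04,0,0,0,20],[0,0,-0.04,0,0,0,20],[0,0,-0.04,0,0,0,20],[0,0,-0.04,0,0,0,20],[0,0,0,0,0,0,20],[0,0,0,0,0,0,20],[0,0,0,0,0,0,20],[0,0,0,0,0,0,20]]]'
```

```text
time_s: 21.2
eef_pos: [575.3, -175.3, 67.7]
ee_rot: [0.001, 0.609, 0.793, 0.0]
force: [-4.4, 1.8, 20.4]
grip_width: 0.297
grip_force: 52.6
time_s: 22.0
eef_pos: [574.9, -175.1, 69.7]
ee_rot: [0.0, 0.609, 0.793, 0.0]
force: [0.6, 0.3, 5.9]
grip_width: 0.298
grip_force: 50.5
```

```bash
python3 -m crank '[[[0,0,-0.04,0,0,0,20],[0,0,-0.02,0,0,0,20],[0,0,0,0,0,0,20],[0,0,0,0,0,0,20],[0,0,0,0,0,0,20],[0,0,0,0,0,0,20],[0,0,0,0,0,0,20],[0,0,0,0,0,0,20]]]'
```

```text
time_s: 22.8
eef_pos: [574.5, -174.9, 70.6]
ee_rot: [-0.0, 0.609, 0.793, -0.0]
force: [4.5, -1.8, -10.0]
grip_width: 0.295
grip_force: 49.5
```

It holds against a 10 N pull, so it is locked. I'll relax, let go and rise straight up.

```bash
python3 -m crank '[[[0,0,0.04,0,0,0,20],[0,0,0.02,0,0,0,20],[0,0,0,0,0,0,20],[0,0,0,0,0,0,44],[0,0,0,0,0,0,44],[0,0,0,0,0,0,44],[0,0,0,0,0,0,44],[0,0,0,0,0,0,44]]]' 20
python3 -m crank '[[[0,0,-0.2,0,0,0,44],[0,0,-0.5,0,0,0,44],[0,0,-0.8,0,0,0,44],[0,0,-1,0,0,0,44],[0,0,-1,0,0,0,44],[0,0,-0.8,0,0,0,44],[0,0,-0.4,0,0,0,44],[0,0,0,0,0,0,44]]]'
python3 - <<'E'
from h import *
s=sense();T=toolT(s);print(s["eef_pos"],s["force"])
I=capture("wrist")
t=capture("scene")
J=cv2.resize(I[110:270,230:410],None,fx=2.2,fy=2.2,interpolation=cv2.INTER_CUBIC)
K=cv2.resize(t[130:260,240:440],(400,J.shape[0]),interpolation=cv2.INTER_CUBIC)
cv2.imwrite("pics/w6.png",np.hstack([J,K]))
E
```

```text
time_s: 23.6
eef_pos: [574.7, -175.0, 69.6]
ee_rot: [-0.0, 0.609, 0.793, -0.0]
force: [-0.4, 0.8, 0.1]
grip_width: 0.517
grip_force: 0.0
time_s: 24.4
eef_pos: [575.2, -175.2, 188.8]
ee_rot: [0.001, 0.609, 0.793, 0.0]
force: [0.8, 0.3, -0.4]
grip_width: 0.513
grip_force: 0.0
[ 575.20688415 -175.2447416   188.76038864] [ 0.78816516  0.30752448 -0.44613397]
```

View pics/w6.png

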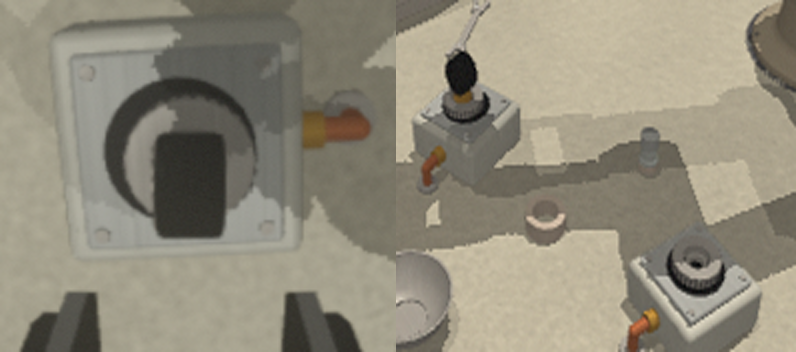

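The gauge stands upright in the formerly empty outlet, with its case at (190,185) on the left and (461,72) on the right. The first outlet is empty at (697,262), the gripper is clear, and the bystanders in view are in place.

```bash
python3 -c "
from rig import *
print(finish_job())"
```

```text
the job is handed in; nothing more can be done
None
```

The gauge was released, lifted out and pushed into the other outlet. It locked there (held against a 10 N pull), was let go, and the job was handed in at about 24.5 s; no verdict came back.

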